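# Swing a steel blank into line on a drilling fixture and bring the guide arm over it

## Robot

A 6-joint arm with a two-finger parallel gripper is mounted at the origin on the work surface. World frame = base frame: x ahead of the robot, y to its left, z up, the work surface at z = 0. Lengths are in m, angles in rad, forces in N, time in s.
With the tool pointing down it reaches from about 0.35 to 0.975 m from the base axis. Payload 4.9 kg.
Tool frame: the origin (TCP) lies midway between the tips of the shut fingers; the grasp point (between the pads) lies 19 mm behind it; z points along the fingers, y is the direction in which the jaws open and shut (so a half turn about z gives the same grasp; the last joint's range is limited). The gripper opens to 85 mm and grips with 20 to 120 N. Pads are 22 mm wide; open, the fingers measure 114 mm over their backs; the gripper's body (76 mm by 85 mm) begins 54 mm behind the grasp point. The pads swing forward as they close: fully open they stand 13 mm farther back than shut.
Start: joints at [1.006, 0.053, 1.613, -0, 1.476, -0.119], TCP at [0.269, 0.564, 0.231] pointing down, gripper open.
Joint ranges: [-3.01, 3.01], [-1.01, 2.22], [0.06, 2.58], [-1.02, 4.17], [0.09, 2.62], [-3.14, 3.14]. Speed limits (rad/s): [2.57, 2.57, 3.14, 3.14, 3.14, 3.14].

## Interface

Orientations are given as a rotation vector (axis times angle).
In Python, from station import ctrl gives the robot as it stands.
- The arm moves only by the shell command python3 -m jog 'ROWS' [FORCE]. ROWS is JSON, one flat list of numbers, 7 for each row, row after row: the opening, from 0 (shut) to 1 (fully open), then the shift along the tool's x, y, z in m, then the turn, a rotation vector about the tool's x, y, z in degrees. A call has 1 to 10 rows; each row shifts and turns the commanded pose from where the row before left it, along the tool's axes as they then stand; what a row does not reach is not made up. A row lasts 1/8 s, in which the tool goes at most 62.5 mm and 10.7 degrees, less where a joint would pass 70% of its speed; a pose out of reach is approached as far as the arm can. A call with a gripper value outside its range is refused whole. The fingers move at their own pace and stop on an object; FORCE is the grip in N (left out, the last holds). Time passes only in rows, so rows that do not move let the fingers close. It gives the time, the measured TCP pose, the force and the opening at its end, in the units of the state.
- ctrl.get_obs(): the state, without advancing time (a new reading comes with each control period).
- ctrl.get_image(name): name is "side" or "top"; returns a dict with "image" (400x640x3 uint8, blue, green, red), "camera_matrix" (3x3 intrinsics, pixels), "rvec" (rotation vector, rad) and "tvec" (3), from world to camera coordinates, as OpenCV has them. Camera axes: x right, y down, z forward; pixel columns grow to the right and rows downward; lengths in m; the calibration is good to about 2 mm. A picture is of the moment at which its call begins. There is no depth.
- ctrl.finish_job(): hands the job in, once; it reports no verdict.
Trained networks look in a picture, given as the dict that the camera call returned (one of the last four; its "shot" number tells which), for a name from the list of things; names that differ only in an ending like _2 or _b are one class to them, and where a whole thing is asked for, a point or a joint stands for the part that bears it (a point fixed in the world has none). Each returns a list of dicts, best first, with "p" (0 to 1); they miss things now and then, are a little off and sometimes report something else, mostly with a low value. They report only what shows in the picture. A call takes as long as a camera call. They do not tell look-alikes from the thing itself.
- ctrl.boxes_of(target, picture): "box" ([centre column, centre row, width, height] in pixels, round what is visible of it).
The state is a dict: "t": time; "q": joint angles; "dq": joint speeds; "effort": joint torques, N m; "tool_pos": TCP position; "tool_rot": TCP orientation; "contact_force": force on the tool from outside, world axes, zero at the start; "wrist_torque": the same for the moment, N m; "opening": finger opening in m.
Only numpy, scipy, OpenCV 4.12 (cv2) and the standard library are available. Lean on these libraries where they do the work, as an engineer would, in place of code of your own. Each camera call takes 0.05 s, during which the arm holds its last target. There are 200 camera calls.

## Task

Get this bar ready for drilling: without lifting it off the plate or taking its heel end away from the brass post, swing its free end away from the robot, pivoting it against the brass post, until it lies flush against both the brass post and the red stop pin. Then swing the red drill-guide arm by its black knob until it lies square across the bar with its yellow tip pointing along the yellow mark on the plate, and let go. Leave the wrench, the can and the yellow bin where they are.

Things in the scene. Friction and masses are not known exactly. Their poses are not given: they have to be found in the camera images.
- fixture: green drilling fixture plate, 220 x 260 x 12 mm, fixed to the bench. Origin: centre of its underside, at bench height; z up, +x away from the robot. The bar must finally lie along y, free end towards +y, centre line at x = +5 mm, heel point near y = -65 mm (within about 15 mm). A yellow mark 40 x 6 mm, along x, is painted on the plate, centred at x = -85, y = +5 mm.
- post (a point): fixed brass pivot post, 24 mm in diameter, standing 30 mm above the plate; this point is the centre of its top, at x = -19.5, y = -65 mm of the fixture. It stands on the robot's side of the bar, at the heel; the bar's near side must rest on it.
- stop (a point): fixed red stop pin, 20 mm in diameter, 30 mm tall above the plate; this point is the centre of its top, at x = +27.5, y = +45 mm of the fixture, on the far side of the bar, which rests on it when in line. A push on the bar beyond this pin (nearer the free end) presses the heel against the post; a push short of it may lever the heel off the post.
- bar_heel (a point): steel bar lying loose on the plate, 170 long, 25 wide, 20 mm high, about 0.65 kg. This point: on its centre line, half-way up, 15 mm from its heel end (beside the post). x axis along the bar to the free end, 155 mm from this point; z up. At the start the free end is skewed 0.3 to 0.55 rad from the line towards the robot, and the heel is up to 10 mm off the post.
- bar_mid (a point): the centre of the same steel bar, half-way up (10 mm above its underside), 70 mm from the heel point; same axes as the heel point.
- guide_arm (a joint): angle in rad of the red drill-guide arm about its vertical pivot. 0: points along the fixture's -y; grows clockwise seen from above; 1.571: points along the fixture's -x, square across the bar, yellow tip along the yellow mark. Range -0.7 to 2.4. Friction hinge (about 0.12 N m): stays where it is left. Starts at -0.3 to 0.4.
- guide_arm_pivot (a point): the arm's pivot axis, beyond the bar, at x = +55, y = +5, z = +46 mm of the fixture: the height of the arm's underside, clear above bar, post and pin. The arm is 22 mm wide, 8 mm thick, and reaches 111 mm from the pivot to its yellow tip; a steel drill bushing, 26 mm in diameter, sits 50 mm from the pivot.
- guide_arm_knob (a point): centre of the upright black knob on the arm, a round cylinder 18 mm in diameter and 32 mm high, 86 mm from the pivot axis; its foot on the arm is 16 mm below this point, its top 16 mm above. It can be pinched from above in any direction, or pushed sideways.
- wrench_mid (a point): a loose wrench, 180 mm long, lying beside the fixture; the point is at its middle. Leave alone.
- can_mid (a point): a loose green can, 66 mm in diameter, 100 mm high; the point is at its centre. Leave alone.
- bin_mid (a point): a loose yellow open bin, 100 x 150 x 50 mm, beyond the fixture; the point is at its centre. Leave alone.
Mind the look-alikes: they are no part of the job. What is shaped like the part that bears bar_heel but blue or orange is not meant.

How it is judged:
On the way, in this order (a step that is already met when the one before it is completed fails the run):
1. the bar has been swung into line against the post and the stop pin (angle between the x axis of bar_mid and the y axis of fixture, either way round below 0.05 rad and x of bar_heel in the frame of fixture between 0 and 0.01 m and y of bar_mid in the frame of fixture between -0.02 and 0.03 m and z of bar_mid in the frame of fixture below 0.026 m), for 0.2 s.
2. the guide arm lies square across the bar (value of joint guide_arm between 1.431 and 1.711 rad), for 0.2 s.
At the end, for the whole second after the job is handed in: The bar lies flat on the plate within 0.05 rad of the fixture's y axis, its heel point within 5 mm of the line across the plate where it touches the post (fixture x 0 to 10 mm), its centre at fixture y -20 to +30 mm; the guide arm's angle is 1.571 +- 0.14 rad (all of step 1 and all of step 2).
It fails at once if the bar is lifted more than 12 mm off the plate (z of bar_mid in the frame of fixture above 0.034 m).
It fails at once if the bar's heel is taken away from the post (heel point more than 50 mm from the post's axis) (horizontal distance between bar_heel and post above 0.05 m).
It fails at once if a bystander (wrench, can, bin) is moved more than 30 mm (distance of any of wrench_mid, can_mid, bin_mid from where it was at the start of the episode above 0.03 m).
It also fails if it takes over 54 s, if anything falls off the work surface, if the arm or the gripper's body presses on something with over 40 N, if the wrist force passes 120 N, or if a joint passes its speed limit or range.

## Working session

There is one attempt and no reset: what is moved stays moved. The work goes in short steps, Python scripts to look and compute and a shell command to move; the robot and the scene stay as the last step left them, time stands still between calls to the robot, and variables do not carry over. Pictures are saved under pics/ and viewed, about 8 in all and at most 12, crops included, and the job is handed in when it is done.

```bash
mkdir -p pics; ls
cat > h.py <<'E'
import numpy as np, cv2
from station import ctrl
def ray(P,u,v,z):
    R=cv2.Rodrigues(np.array(P["rvec"],float))[0];t=np.array(P["tvec"],float).ravel()
    d=R.T@np.linalg.inv(P["camera_matrix"])@np.array([u,v,1.]);c=-R.T@t
    return c+d*(z-c[2])/d[2]
def proj(P,X):
    return cv2.projectPoints(np.array(X,float).reshape(-1,1,3),np.array(P["rvec"],float),np.array(P["tvec"],float),np.array(P["camera_matrix"],float),None)[0].reshape(-1,2)
E
python3 - <<'E'
from h import *
for n in("top","side"):
    P=ctrl.get_image(n);cv2.imwrite(f"pics/{n}0.png",P["image"])
    R=cv2.Rodrigues(np.array(P["rvec"],float))[0];print(n,-R.T@np.array(P["tvec"]).ravel())
    for k in("fixture","post","stop","bar_heel","guide_arm","guide_arm_knob","wrench_mid","can_mid","bin_mid"):
        try:print(k,[(round(b["p"],2),np.round(b["box"]).tolist(),np.round(ray(P,*b["box"][:2],.02)[:2],3).tolist()) for b in ctrl.boxes_of(k,P)[:3]])
        except Exception as e:print(k,e)
o=ctrl.get_obs();print(o)
E
```

```text
pics
top [ 0.40179317 -0.08366742  1.44746265]
fixture [(0.59, [318.0, 195.0, 105.0, 94.0], [0.572, -0.085])]
post [(0.81, [318.0, 191.0, 104.0, 91.0], [0.582, -0.086])]
stop [(0.85, [318.0, 191.0, 105.0, 97.0], [0.583, -0.086])]
bar_heel [(0.97, [319.0, 199.0, 56.0, 20.0], [0.559, -0.089]), (0.84, [246.0, 277.0, 15.0, 61.0], [0.33, 0.114]), (0.69, [344.0, 287.0, 46.0, 52.0], [0.31, -0.166])]
guide_arm [(0.57, [337.0, 174.0, 39.0, 20.0], [0.634, -0.139])]
guide_arm_knob [(0.57, [338.0, 174.0, 41.0, 18.0], [0.635, -0.141])]
wrench_mid [(0.81, [396.0, 229.0, 31.0, 62.0], [0.478, -0.314])]
can_mid [(0.72, [245.0, 160.0, 31.0, 29.0], [0.669, 0.132])]
bin_mid [(0.75, [347.0, 122.0, 53.0, 37.0], [0.79, -0.166]), (0.32, [338.0, 176.0, 45.0, 22.0], [0.628, -0.143])]
side [ 0.20605559 -0.90426476  0.72771826]
fixture [(0.93, [334.0, 212.0, 98.0, 72.0], [0.581, -0.111])]
post [(0.93, [336.0, 213.0, 98.0, 72.0], [0.584, -0.116])]
stop [(0.82, [334.0, 215.0, 97.0, 70.0], [0.576, -0.121]), (0.64, [358.0, 205.0, 15.0, 38.0], [0.647, -0.108])]
bar_heel [(0.77, [453.0, 284.0, 61.0, 63.0], [0.709, -0
[... 430 characters left out ...]
d [(0.79, [419.0, 202.0, 68.0, 59.0], [0.799, -0.16])]
{'t': 1.0, 'q': array([ 1.00597731e+00,  5.27009704e-02,  1.61285046e+00, -1.03663319e-05,
        1.47598021e+00, -1.18997078e-01]), 'dq': array([ 0.00053578,  0.00010837, -0.00038875, -0.00039436,  0.00015246,
       -0.0006449 ]), 'effort': array([-7.08368716e-04, -3.93700039e+01, -3.70458877e+01, -3.94752606e-04,
        3.80287820e-04,  1.25574900e-05]), 'tool_pos': array([0.26950448, 0.56391655, 0.2313326 ]), 'tool_rot': array([6.94502142e-01, 3.06383445e+00, 8.48554431e-05]), 'contact_force': array([0.12048274, 0.20782801, 0.36728894]), 'wrist_torque': array([-0.00651307,  0.04070256,  0.04067455]), 'opening': 0.08544090029342324}
```

Run:
```python
import cv2
a=cv2.imread("pics/top0.png")[130:265,240:420]; b=cv2.imread("pics/side0.png")[150:300,270:470]
cv2.imwrite("pics/a.png",cv2.resize(a,None,fx=4.4,fy=4.4,interpolation=cv2.INTER_CUBIC))
cv2.imwrite("pics/b.png",cv2.resize(b,None,fx=4,fy=4,interpolation=cv2.INTER_CUBIC))
```

```text
(no output)
```

View pics/a.png

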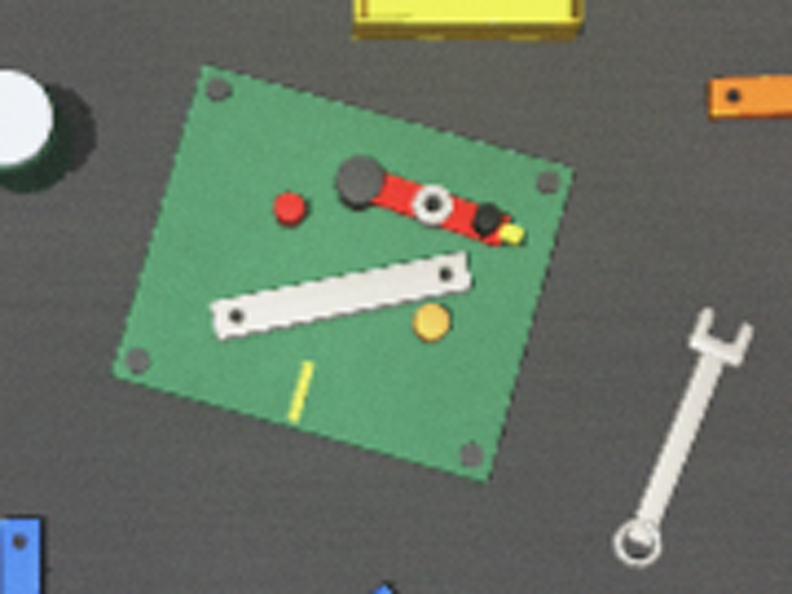

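View pics/b.png

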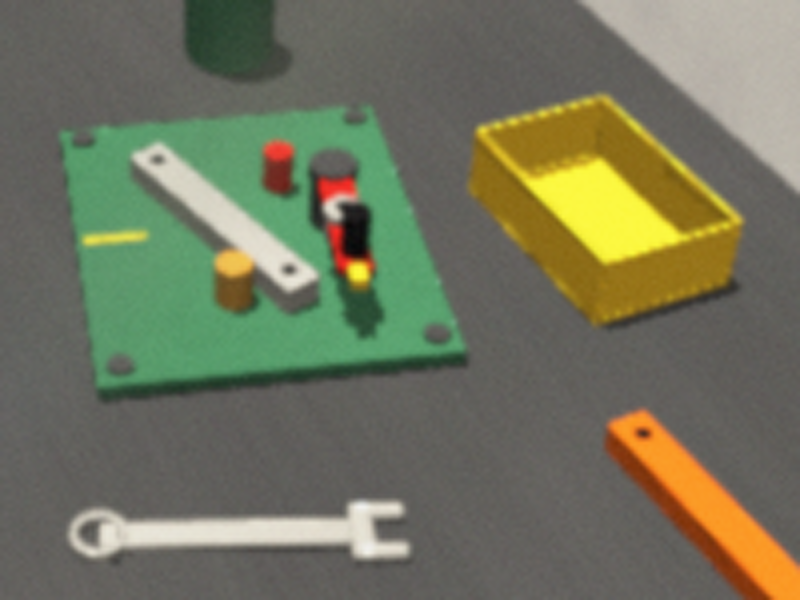

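```bash
cat >> h.py <<'E'
def fit(model,world):
    m=np.array(model,float);w=np.array(world)[:,:2];mc=m.mean(0);wc=w.mean(0);a=m-mc;b=w-wc
    th=np.arctan2((a[:,0]*b[:,1]-a[:,1]*b[:,0]).sum(),(a*b).sum());c,s=np.cos(th),np.sin(th);R=np.array([[c,-s],[s,c]])
    t=wc-R@mc;return th,R,t,np.linalg.norm(m@R.T+t-w,axis=1)
E
python3 - <<'E'
from h import *
P=ctrl.get_image("top")
f=lambda u,v,z:ray(P,240+(u+.5)/4.4-.5,130+(v+.5)/4.4-.5,z)
W=[f(204,66,.012),f(572,170,.012),f(487,481,.012),f(114,375,.012),f(432,322,.042),f(290,208,.042),f(302,392,.012)]
M=[(.11,.13),(.11,-.13),(-.11,-.13),(-.11,.13),(-.0195,-.065),(.0275,.045),(-.085,.005)]
th,R,t,r=fit(M,W);print("fixture",th,t,np.round(r*1e3,1))
toF=lambda w:R.T@(w[:2]-t)
B=[f(465,253,.032),f(470,290,.032),f(220,340,.032),f(211,303,.032)]
for n,w in dict(heelhole=f(446,274,.032),freehole=f(236,316,.032),knob=f(488,215,.086),tip=f(512,233,.05),pivot=f(361,182,.054),post=W[4],stop=W[5]).items():print(n,np.round(w,3),np.round(toF(w),4))
# bar model: origin heel, x along
th2,R2,t2,r2=fit([(-.015,.0125),(-.015,-.0125),(.155,-.0125),(.155,.0125)],B)
print("bar",th2,t2,r2,"heel F",toF(t2),"skew",th2-th-np.pi/2)
E
```

```text
fixture -0.25207506495260806 [ 0.58314568 -0.0842683 ] [1.9 2.8 2.3 2.9 0.3 0.4 0.2]
heelhole [ 0.581 -0.151  0.032] [ 0.0145 -0.0654]
freehole [ 0.55  -0.014  0.032] [-0.0499  0.0597]
knob [ 0.612 -0.175  0.086] [ 0.0508 -0.0801]
tip [ 0.607 -0.193  0.05 ] [ 0.0497 -0.0992]
pivot [ 0.637 -0.094  0.054] [0.0545 0.0043]
post [ 0.548 -0.142  0.042] [-0.0197 -0.0649]
stop [ 0.621 -0.048  0.042] [0.0272 0.0447]
bar 1.792456393423693 [ 0.57973591 -0.15126069] [0.02480958 0.02489782 0.02505092 0.02506632] heel F [ 0.01340683 -0.06572567] skew 0.47373513158140446
```

The top view shows the skewed silver bar with its heel hole at crop (446,274) and free end near (236,316). The post is at (432,322), the stop pin at (290,208), and the knob at (488,215). The fixture fit puts post and stop within 0.4 mm. I'll move with shut fingers to the robot side of the free end.

```bash
python3 -m jog '[0,0,0,0,0,0,-5.55, 0,0,0,0,0,0,-5.55, 0,-0.038,-0.049,0,0,0,0, 0,-0.038,-0.049,0,0,0,0, 0,-0.038,-0.049,0,0,0,0, 0,-0.038,-0.049,0,0,0,0, 0,-0.038,-0.049,0,0,0,0, 0,-0.038,-0.049,0,0,0,0, 0,-0.038,-0.049,0,0,0,0, 0,-0.038,-0.049,0,0,0,0]' 60
cat >> h.py <<'E'
TF,tF=-0.252075,np.array([0.583146,-0.084268])
RF=np.array([[np.cos(TF),-np.sin(TF)],[np.sin(TF),np.cos(TF)]])
def toF(w): return RF.T@(np.array(w)[:2]-tF)
def st():
    o=ctrl.get_obs();R=cv2.Rodrigues(np.array(o["tool_rot"]))[0]
    print("t",round(o["t"],2),"F mm",np.round(toF(o["tool_pos"])*1e3,1),"z",round(o["tool_pos"][2]*1e3,1),"yaw err deg",round(np.degrees(np.arctan2(*(RF.T@R[:2,1])[::-1]))-90,2),"force F",np.round(RF.T@o["contact_force"][:2],1),o["contact_force"][2].round(1),"open",round(o["opening"],4))
E
python3 -c "from h import *;st()"
```

```text
t: 2.3
tool_pos: [0.4666, 0.1065, 0.2317]
tool_rot: [0.395, 3.115, 0.001]
contact_force: [-0.2, 1.1, 0.7]
opening: 0.0003
t 2.3 F mm [-160.4  155.7] z 231.7 yaw err deg 0.0 force F [-0.4  1. ] 0.7 open 0.0003
```

```bash
python3 -m jog '[0,-0.03,-0.04,0,0,0,0, 0,-0.03,-0.04,0,0,0,0, 0,0,0,0.05,0,0,0, 0,0,0,0.05,0,0,0, 0,0,0,0.05,0,0,0, 0,0,0,0,0,0,0, 0,0,0,0,0,0,0]'
python3 -c "from h import *;st()"
```

```text
t: 3.18
tool_pos: [0.5056, 0.0159, 0.0834]
tool_rot: [0.394, 3.114, 0.0]
contact_force: [0.5, 0.2, 0.7]
opening: 0.0003
t 3.17 F mm [-100.1   77.7] z 83.4 yaw err deg 0.01 force F [0.4 0.3] 0.7 open 0.0003
```

Shift to y 69, x −95, descend to z 20, then begin the push.

```bash
python3 -m jog '[0,-0.005,-0.009,0.02,0,0,0, 0,0,0,0.02,0,0,0, 0,0,0,0.015,0,0,0, 0,0,0,0.0085,0,0,0, 0,0,0,0,0,0,0, 0,0,0,0,0,0,0]'
python3 -c "from h import *;st()"
python3 -m jog '[0,-0.006,0,0,0,0,0, 0,-0.006,0,0,0,0,0, 0,-0.006,0,0,0,0,0, 0,-0.006,0,0,0,0,0, 0,-0.006,0,0,0,0,0, 0,0,0,0,0,0,0]'
python3 - <<'E'
from h import *
st();P=ctrl.get_image("top");cv2.imwrite("pics/c.png",cv2.resize(P["image"][130:265,240:420],None,fx=4.4,fy=4.4,interpolation=cv2.INTER_CUBIC))
E
```

```text
t: 3.92
tool_pos: [0.5076, 0.006, 0.0186]
tool_rot: [0.395, 3.115, -0.0]
contact_force: [-0.5, -0.5, 0.5]
opening: -0.0002
t 3.92 F mm [-95.7  68.6] z 18.6 yaw err deg 0.01 force F [-0.4 -0.6] 0.5 open -0.0002
t: 4.68
tool_pos: [0.536, -0.0008, 0.0175]
tool_rot: [-0.395, -3.116, -0.002]
contact_force: [-1.9, 1.5, -0.4]
opening: 0.0001
t 4.67 F mm [-66.5  69. ] z 17.5 yaw err deg -0.0 force F [-2.2  1. ] -0.4 open 0.0001
```

View pics/c.png

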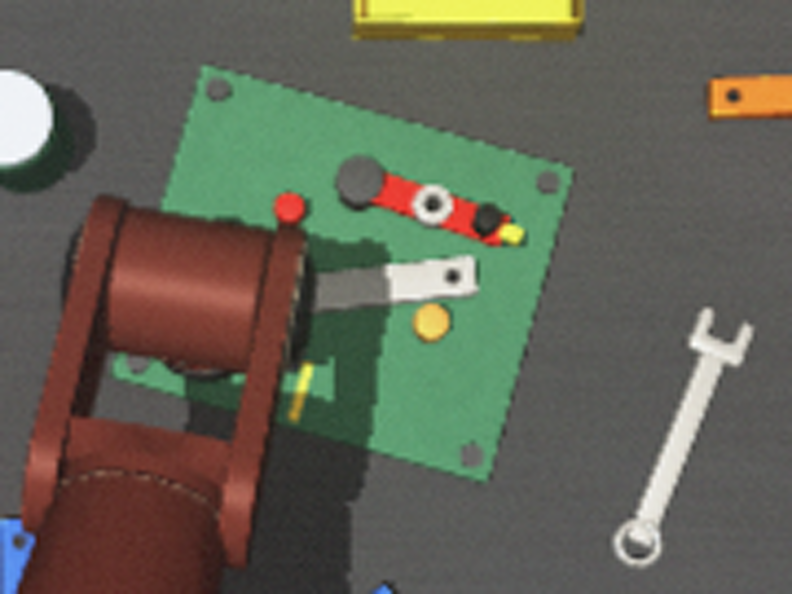

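The bar is turning. Its heel hole moved to crop (453,276), about 5 mm along −y and still beside the post. I'll continue with a slight +y drift.

```bash
python3 -m jog '[0,-0.005,0.0015,-0.0003,0,0,0, 0,-0.005,0.0015,-0.0003,0,0,0, 0,-0.005,0.0015,-0.0003,0,0,0, 0,-0.005,0.0015,-0.0003,0,0,0, 0,-0.005,0.0015,0,0,0,0, 0,-0.005,0.001,0,0,0,0,0,-0.005,0.001,0,0,0,0, 0,0,0,0,0,0,0]'
python3 - <<'E'
from h import *
st();P=ctrl.get_image("top");cv2.imwrite("pics/d.png",cv2.resize(P["image"][130:265,240:420],None,fx=4.4,fy=4.4,interpolation=cv2.INTER_CUBIC))
E
```

```text
t: 5.72
tool_pos: [0.5731, -0.0011, 0.0194]
tool_rot: [0.395, 3.115, -0.0]
contact_force: [-0.1, -0.2, -0.1]
opening: 0.0
t 5.72 F mm [-30.5  78. ] z 19.4 yaw err deg -0.0 force F [-0.  -0.2] -0.1 open 0.0
```

View pics/d.png

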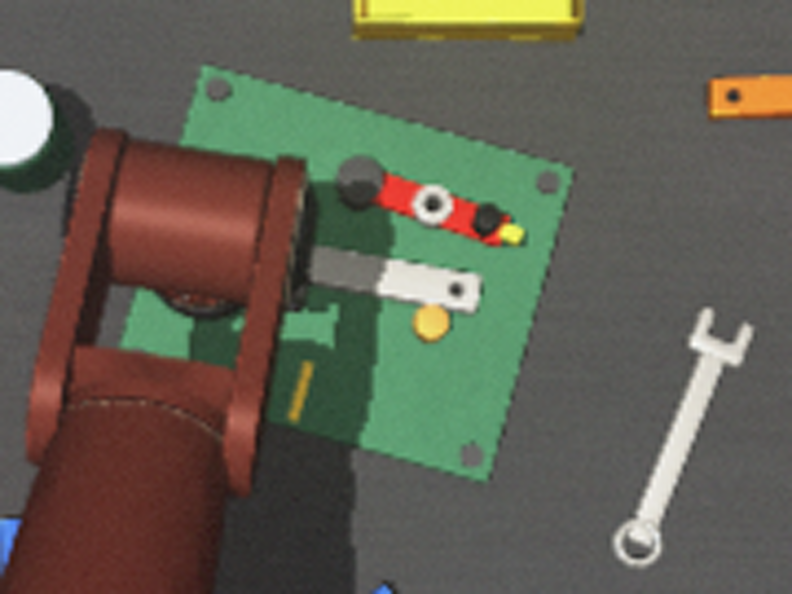

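The bar now rests at the post, about 0.1 rad short. I'll push the last stretch and watch the force.

```bash
python3 -m jog '[0,-0.004,0,0,0,0,0, 0,-0.004,0,0,0,0,0, 0,-0.002,0,0,0,0,0, 0,0,0,0,0,0,0]'
python3 -c "from h import *;st()"
python3 -m jog '[0,-0.002,0,0,0,0,0, 0,-0.002,0,0,0,0,0, 0,0,0,0,0,0,0]'
python3 -c "from h import *;st()"
```

```text
t: 6.28
tool_pos: [0.582, -0.0032, 0.0192]
tool_rot: [0.395, 3.117, 0.001]
contact_force: [-2.6, 1.6, 1.6]
opening: 0.0002
t 6.28 F mm [-21.4  78.2] z 19.2 yaw err deg 0.0 force F [-2.9  0.9] 1.6 open 0.0002
t: 6.65
tool_pos: [0.5859, -0.0044, 0.0189]
tool_rot: [0.395, 3.116, 0.0]
contact_force: [-2.2, 3.1, 1.2]
opening: 0.0002
t 6.65 F mm [-17.2  78. ] z 18.9 yaw err deg -0.0 force F [-2.9  2.5] 1.2 open 0.0002
```

```bash
python3 -m jog '[0,-0.0015,0,0,0,0,0, 0,0,0,0,0,0,0]'
python3 -c "from h import *;st()"
python3 -m jog '[0,-0.0015,0,0,0,0,0, 0,0,0,0,0,0,0]'
python3 -c "from h import *;st()"
```

```text
t: 6.9
tool_pos: [0.5861, -0.0045, 0.0189]
tool_rot: [-0.395, -3.113, -0.0]
contact_force: [-7.6, 3.0, 6.4]
opening: -0.0004
t 6.9 F mm [-17.1  78. ] z 18.9 yaw err deg -0.0 force F [-8.1  1. ] 6.4 open -0.0004
t: 7.15
tool_pos: [0.5861, -0.0045, 0.0189]
tool_rot: [-0.394, -3.11, -0.001]
contact_force: [-12.9, 4.9, 10.1]
opening: -0.0002
t 7.15 F mm [-17.  78.] z 18.9 yaw err deg 0.01 force F [-13.7   1.5] 10.1 open -0.0002
```

Firm contact against both post and pin. I'll back off, lift, move aside and check.

```bash
python3 -m jog '[0,0.005,0,0,0,0,0, 0,0.015,0,0,0,0,0, 0,0.03,0.0,-0.03,0,0,0, 0,0.04,0.03,-0.04,0,0,0, 0,0.04,0.03,-0.04,0,0,0, 0,0.04,0.03,-0.02,0,0,0, 0,0.03,0.03,0,0,0,0, 0,0,0,0,0,0,0]'
python3 - <<'E'
from h import *
st();print(ctrl.get_obs()["q"].round(2));P=ctrl.get_image("top");cv2.imwrite("pics/e.png",cv2.resize(P["image"][130:265,240:420],None,fx=4.4,fy=4.4,interpolation=cv2.INTER_CUBIC))
E
```

```text
t: 8.15
tool_pos: [0.4251, 0.1604, 0.1472]
tool_rot: [0.389, 3.116, 0.0]
contact_force: [1.1, -0.2, 0.4]
opening: 0.0004
t 8.15 F mm [-214.1  197.6] z 147.2 yaw err deg 0.22 force F [1.1 0.1] 0.4 open 0.0004
[ 0.2  -0.31  2.08 -0.    1.36 -1.13]
```

View pics/e.png

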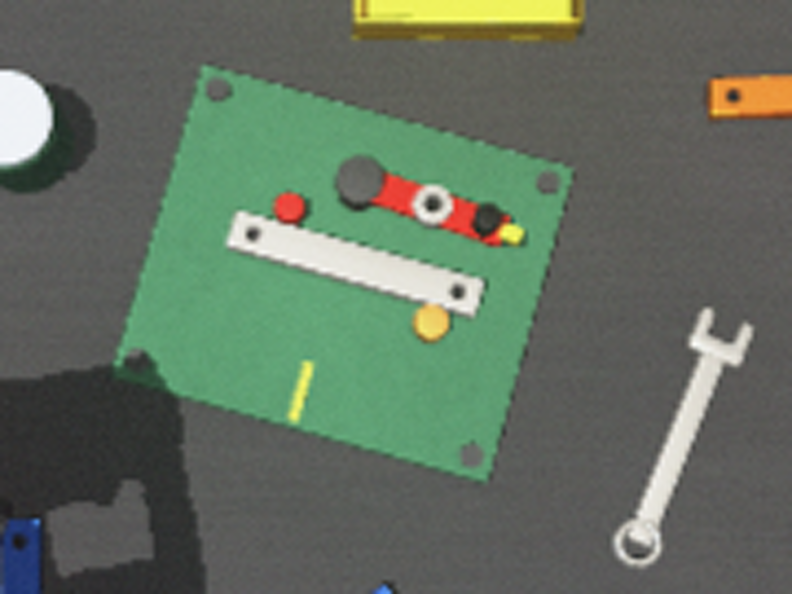

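The bar's far edge touches the pin at crop (290,208) and its near edge touches the post at (432,322), parallel to the plate edges. Next I'll go above the knob and turn the jaws 45°.

```bash
python3 -m jog '[0.5,-0.038,-0.04,0,0,0,0, 0.5,-0.038,-0.04,0,0,0,0, 0.5,-0.038,-0.04,0,0,0,0, 0.5,-0.038,-0.04,0,0,0,0, 0.5,-0.038,-0.04,0,0,0,0, 0.5,-0.038,-0.04,0,0,0,0, 0.5,-0.037,-0.04,0,0,0,0, 0.5,0,0,0,0,0,0]' 30
python3 -m jog '[0.5,0,0,0,0,0,-9, 0.5,0,0,0,0,0,-9, 0.5,0,0,0,0,0,-9, 0.5,0,0,0,0,0,-9, 0.5,0,0,0,0,0,-9, 0.5,0,0,0,0,0,0]'
python3 - <<'E'
from h import *
st();R=cv2.Rodrigues(ctrl.get_obs()["tool_rot"])[0]
D=np.array([50.7,-80.5])-toF(ctrl.get_obs()["tool_pos"])*1e3
w=RF@D;print("need tool",R[:2,:2].T@w)
P=ctrl.get_image("top");f=lambda u,v,z:ray(P,240+(u+.5)/4.4-.5,130+(v+.5)/4.4-.5,z)
a,b=toF(f(457,292,.032)),toF(f(253,234,.032));print("bar",a,b,"ang",np.arctan2((b-a)[0],(b-a)[1]))
E
```

```text
t: 9.2
tool_pos: [0.6136, -0.1832, 0.1461]
tool_rot: [-0.404, -3.115, 0.002]
contact_force: [-0.6, -0.0, -0.5]
opening: 0.0427
t: 9.95
tool_pos: [0.6124, -0.1784, 0.1465]
tool_rot: [0.824, -3.031, -0.001]
contact_force: [0.2, -0.1, -0.2]
opening: 0.043
t 9.95 F mm [ 51.8 -83.8] z 146.5 yaw err deg 44.87 force F [ 0.2 -0.1] -0.2 open 0.043
need tool [-1.52856537  3.14669356]
bar [ 0.00496567 -0.07550523] [0.00533684 0.06401569] ang 0.002660287828648956
```

```bash
python3 -m jog '[0.5,-0.0015,0.003,0,0,0,0, 0.5,0,0,0.03,0,0,0, 0.5,0,0,0.03,0,0,0, 0.5,0,0,0.02,0,0,0, 0.5,0,0,0.006,0,0,0, 0.5,0,0,0,0,0,0]'
python3 -m jog '[0.15,0,0,0,0,0,0, 0.15,0,0,0,0,0,0, 0.15,0,0,0,0,0,0, 0.15,0,0,0,0,0,0]' 30
python3 -c "from h import *;st()"
```

```text
t: 10.75
tool_pos: [0.6131, -0.1749, 0.0613]
tool_rot: [-0.827, 3.03, -0.0]
contact_force: [-0.1, -0.6, 0.6]
opening: 0.0425
t: 11.25
tool_pos: [0.614, -0.1747, 0.0627]
tool_rot: [-0.827, 3.028, -0.001]
contact_force: [-0.5, 2.8, 5.7]
opening: 0.017
t 11.25 F mm [ 52.4 -79.9] z 62.7 yaw err deg 45.01 force F [-1.2  2.6] 5.7 open 0.017
```

Run:
```python
import numpy as np
a=np.linspace(.03,1.571,15);s,c=np.sin(a),np.cos(a)
print(np.round(np.c_[np.diff(s+c)*60.8,np.diff(s-c)*60.8],1).tolist())
```

```text
[[6.1, 7.2], [5.3, 7.9], [4.4, 8.4], [3.4, 8.8], [2.4, 9.1], [1.4, 9.4], [0.4, 9.5], [-0.7, 9.4], [-1.7, 9.3], [-2.7, 9.1], [-3.7, 8.7], [-4.6, 8.3], [-5.5, 7.7], [-6.3, 7.0]]
```

```bash
python3 -m jog '[0.15,0,0,-0.003,0,0,0, 0.15,0.0061,0.0072,0,0,0,0, 0.15,0.0053,0.0079,0,0,0,0, 0.15,0.0044,0.0084,0,0,0,0, 0.15,0.0034,0.0088,0,0,0,0, 0.15,0.0024,0.0091,0,0,0,0, 0.15,0.0014,0.0094,0,0,0,0, 0.15,0.0004,0.0095,0,0,0,0, 0.15,0,0,0,0,0,0]'
python3 -c "from h import *;st()"
```

```text
t: 12.38
tool_pos: [0.558, -0.1355, 0.063]
tool_rot: [0.827, -3.021, -0.001]
contact_force: [-7.4, -4.9, -1.8]
opening: 0.0167
t 12.38 F mm [-11.5 -55.9] z 63.0 yaw err deg 45.05 force F [-6.  -6.6] -1.8 open 0.0167
```

Run:
```python
from h import *
P=ctrl.get_image("side");cv2.imwrite("pics/f.png",cv2.resize(P["image"][130:280,250:450],None,fx=4,fy=4,interpolation=cv2.INTER_CUBIC))
```

```text
(no output)
```

View pics/f.png

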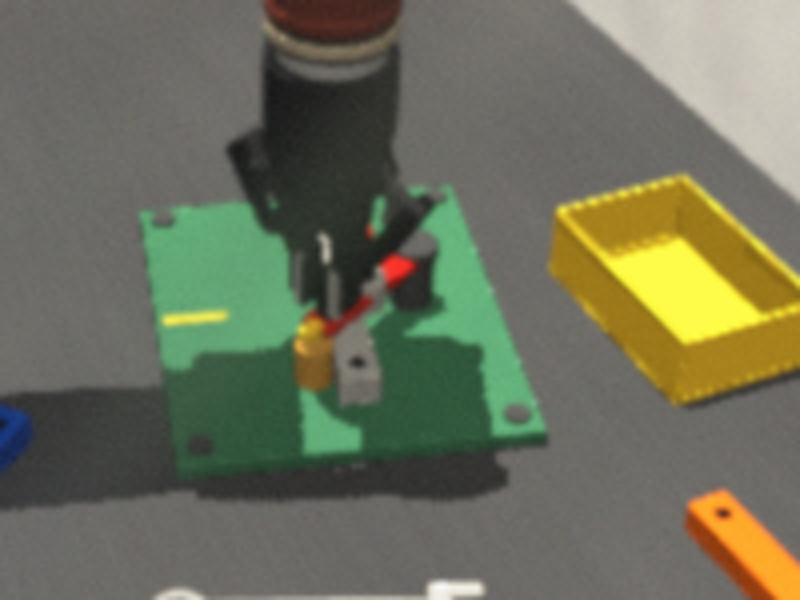

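The side view shows the knob held and the arm about half-way, its tip above the post at crop (313,325). I'll ease the radial load and continue the arc.

```bash
python3 -m jog '[0.15,0.0015,0.0094,0,0,0,0, 0.15,-0.0017,0.0093,0,0,0,0, 0.15,-0.0027,0.0091,0,0,0,0, 0.15,-0.0037,0.0087,0,0,0,0, 0.15,-0.0046,0.0083,0,0,0,0, 0.15,0,0,0,0,0,0]'
python3 -c "from h import *;st()"
```

```text
t: 13.18
tool_pos: [0.548, -0.0894, 0.0634]
tool_rot: [0.829, -3.029, -0.003]
contact_force: [-1.7, -1.5, -6.2]
opening: 0.0168
t 13.18 F mm [-32.7 -13.7] z 63.4 yaw err deg 45.05 force F [-1.3 -1.9] -6.2 open 0.0168
```

```bash
python3 -m jog '[0.15,-0.0055,0.0075,0,0,0,0, 0.15,-0.006,0.007,0,0,0,0, 0.15,0,0,0,0,0,0, 0.15,0,0,0,0,0,0]'
python3 -c "from h import *;st()"
```

```text
t: 13.68
tool_pos: [0.5514, -0.0713, 0.0637]
tool_rot: [0.829, -3.03, -0.003]
contact_force: [0.5, 0.6, -10.6]
opening: 0.0169
t 13.68 F mm [-34.    4.7] z 63.7 yaw err deg 45.03 force F [0.4 0.7] -10.6 open 0.0169
```

```bash
python3 -m jog '[0.5,0,0,0,0,0,0, 0.5,0,0,0,0,0,0, 0.5,0,0,0,0,0,0, 0.5,0,0,-0.02,0,0,0, 0.5,0,0,-0.04,0,0,0, 0.5,0,0,-0.04,0,0,0, 0.5,0.04,0.04,-0.02,0,0,0, 0.5,0.04,0.04,0,0,0,0, 0.5,0.04,0.04,0,0,0,0, 0.5,0,0.05,0,0,0,0]'
python3 -m jog '[0.5,0,0.05,0,0,0,0, 0.5,0,0.05,0,0,0,0, 0.5,0,0.05,0,0,0,0, 0.5,0,0.03,0,0,0,0, 0.5,0,0,0,0,0,0]'
python3 - <<'E'
from h import *
st();P=ctrl.get_image("top");cv2.imwrite("pics/g.png",cv2.resize(P["image"][130:265,240:420],None,fx=4.4,fy=4.4,interpolation=cv2.INTER_CUBIC))
E
```

```text
t: 14.92
tool_pos: [0.3604, 0.0128, 0.1855]
tool_rot: [-0.821, 3.03, -0.002]
contact_force: [0.4, 1.2, 0.5]
opening: 0.0424
t: 15.55
tool_pos: [0.2698, 0.1694, 0.1856]
tool_rot: [-0.834, 3.026, 0.0]
contact_force: [0.7, 0.3, -0.6]
opening: 0.0428
t 15.55 F mm [-366.7  167.5] z 185.6 yaw err deg 45.27 force F [0.6 0.5] -0.6 open 0.0428
```

View pics/g.png

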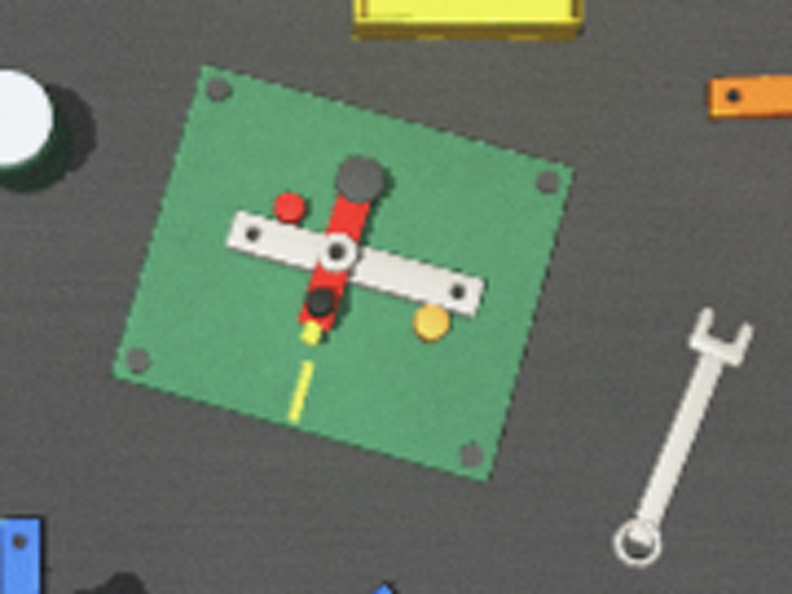

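The arm's tip at crop (311,333) points along the yellow mark. The bar is still flush and the bystanders have not moved. I'll compute the numbers and hand in if they are good.

Run:
```python
from h import *
P=ctrl.get_image("top");f=lambda u,v,z:toF(ray(P,240+(u+.5)/4.4-.5,130+(v+.5)/4.4-.5,z))
p=np.array([.055,.005]);A=[]
for q in(f(320,299,.086),f(311,333,.05),f(337,252,.06)):
    d=q-p;A.append(np.arctan2(-d[0],-d[1]))
a,b=f(457,292,.032),f(253,234,.032);print("arm",A,"bar",a,b)
if all(abs(x-1.571)<.09 for x in A): print(ctrl.finish_job())
```

```text
arm [np.float64(1.6031022809396782), np.float64(1.6061552974472757), np.float64(1.601729311182984)] bar [ 0.00496567 -0.07550523] [0.00533684 0.06401569]
the job is handed in; nothing more can be done
None
```

The bar lies flush against the brass post and the red stop pin, the guide arm is square across it, and the job is handed in. It took about 16 s of the 54 s.

- **Bar:** I pushed the free end with shut fingers, beyond the stop pin, until it pressed against both with about 14 N. From the top image it is about 0.003 rad off the fixture's y axis. Its centre line is at x ≈ 5 mm and its centre at y ≈ -6 mm. It slid about 10 mm along -y on the way, leaving the heel hole at y ≈ -75 mm. That is inside the 15 mm allowed.
- **Guide arm:** I pinched the knob, swung the arm round and released it. The knob, tip and bushing give 1.60 to 1.61 rad against the target of 1.571 ± 0.14. The yellow tip points along the yellow mark.
- **Bystanders:** In the last picture the wrench, the can and the visible edge of the bin were where they started. I checked this by eye only.

**Disagreement:** during the swing the gripper tracked about 4 mm outside the knob's circle, with up to about 9 N of sideways force. I eased this part-way, and it did not affect the final angle. The bar figures come from the pixel positions of the earlier picture, which looked the same in the last one.

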